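# Hang a keyhole bracket on a turning bracket tree

### The job

Turn the bracket tree until its empty branch points the same way as the raised pointer on its base. Then lift the loose bracket out of its slotted stand, pass its wide opening over the head of that branch, push it gently back against the sprung pad just far enough to be behind the head, never driving the pad to its hard stop, and lower it so that the narrow slot drops fully onto the neck and the spring holds the bracket clamped against the head. Let go, leave the branch over the pointer and do not disturb the other things on the table.

Things in the scene. Friction and masses are not known exactly. Their poses are not given: they have to be found in the camera images.
- tree_base: Fixed round base, 104 mm across, 12 mm high, of a bracket tree; origin at the centre of its underside, on the upright turning axis. A raised steel pointer bar on it runs from the middle past the rim along its own -x axis: the way the empty branch must point (within 8 degrees). Three level branches, 120 degrees apart, 100 mm above the table; two carry brackets fixed there, one is empty.
- tree (a joint): Turning angle of the tree on its base, rad, positive anticlockwise from above. 0: the empty branch points along the base's -x axis, right over the pointer. Starts at 0.7 to 2.4. A friction brake of about 0.15 N m holds it wherever it is left.
- knob (a point): Centre of the black bar knob on top of the tree, on the turning axis, 160 mm above the table: 44 mm long (point x axis, in line with the empty branch), 13 mm wide, 24 mm high; pinch it across its width from above and turn. The tree stays within 90 mm of its axis; its fixed brackets reach 153 mm above the table.
- branch_root (a point): Point on the empty branch's centre line, 32 mm from the turning axis, 100 mm above the table; the branch runs outward along the point's -x. Neck 9 mm thick, then a mushroom head 22 mm across: flat back, 6 mm straight, cone 6.5 mm long. The branch telescopes, clamped at an unreported length: the head's back is 21 to 41 mm outward from here, so find by feel where the pad resists.
- pad (a joint): Squeeze of the sprung grey pad (disc 36 mm across, 4 mm thick, round the neck behind the head) toward the post, m: 0 relaxed, 0.009 at its hard stop, to which it must never be driven. Relaxed it leaves 3 mm to the head's back. It resists with 1.5 N at first, plus 0.5 N per mm. The 6 mm plate is behind the head at over 3 mm (3 N); 4 to 7 mm is right while lowering. Well hung: stays at 3 mm.
- bracket_grip (a point): Centre of the black grip block at the top of the loose steel bracket: 26 mm wide (point y), 16 mm thick (x), 24 mm high; 104 mm above the bracket's lower edge. Bracket: upright plate 50 mm wide, 6 mm thick, 116 mm high, 0.11 to 0.22 kg. Its keyhole goes through along x, both faces alike: a square opening 28 x 28 mm, centre 66 mm below this point, and a slot above it.
- bracket_seat (a point): Point half-way through the plate, 40.5 mm straight below bracket_grip, 25.5 mm above the centre of the square opening. The slot, 14 mm wide, runs up from the opening and ends 4.5 mm above this point, so that this point lies on the branch's centre line when the bracket hangs with its slot's end on the neck.
- stand: Fixed aluminium stand, 44 x 70 mm foot, 28 mm high, origin at the centre of its underside. The bracket stands upright in its slot (along the stand's y axis; the bracket's axes are parallel to the stand's), lower edge 8 mm above the table, 20 mm deep, 1 mm play: lift it straight up.
- trial_block: bystander: small aluminium block with three pins, 32 x 56 x 27 mm, origin under its centre
- gauge_rotor: bystander: brass disc on an arbor, 28 x 76 x 28 mm, origin under its centre
- hex_key: bystander: black hex key, 28 x 86 x 5 mm, origin under its centre
- screw_jar: bystander: jar with a grey cap, 49 mm across, 58 mm high, origin under its centre
- tape_roll: bystander: roll of tape, 100 mm across, 18 mm high, origin under its centre
- marker: bystander: black marker pen, 15 x 124 x 15 mm, origin under its centre
- caliper: bystander: caliper, 64 x 170 x 12 mm, origin under its centre
Mind the look-alikes: they are no part of the job. Of the things shaped like the part that bears bracket_grip, the bare steel one is meant.

How it is judged:
By the outcome, as a careful person would: the job done as asked, in the order asked, and still so for the second after the job is handed in, with the robot touching nothing.
It also fails if it takes over 72 s, if anything falls off the work surface, if the arm or the gripper's body presses on something with over 40 N, if the wrist force passes 120 N, or if a joint passes its speed limit or range.

### The arm

A 7-joint arm with a two-finger parallel gripper is mounted at the origin on a cart in front of the work surface, level with it; the furniture and walls round the work are solid. World frame = base frame: x ahead of the robot, y to its left, z up, the work surface at z = 0. Lengths are in mm, angles in rad, forces in N, time in s.
With the tool pointing down it reaches from about 400 to 875 mm from the base axis. Payload 4.4 kg.
Tool frame: the origin (TCP) lies on the centre line of the jaws, within the pads' length; the fingertips stand 25 mm ahead of it and the grasp point (between the pads) lies 6 mm ahead of it (ctrl.finger_overhang is the distance from the TCP to the fingertips, in mm); z points along the fingers, y is the line along which they close (so a half turn about z gives the same grasp; the last joint's range is limited). The gripper opens to 85 mm and grips with 20 to 120 N. Pads are 22 mm wide; open, the fingers measure 114 mm over their backs; the gripper's body (76 mm by 85 mm) begins 54 mm behind the grasp point. The pads swing forward as they close: fully open they stand 13 mm farther back than shut.
Start: joints at [-0.066, 0.628, 0.038, 1.517, -0.027, 0.996, -0.02], TCP at [650.013, 0.026, 256.313] pointing down, gripper open.
Joint ranges: [-3.06, 3.06], [-0.37, 2.12], [-1.25, 1.32], [0.18, 2.47], [-1.1, 4.24], [0.23, 1.98], [-2.94, 2.94]. Speed limits (rad/s): [2.57, 2.57, 3.14, 3.14, 3.14, 3.14, 3.14].

### API

Orientations are given as [roll, pitch, yaw] about the fixed x, y, z axes, in that order (R = Rz(yaw) Ry(pitch) Rx(roll)).
In Python, from cell import ctrl gives the robot as it stands. The module is installed in compiled form; this text tells all that it offers.
- The arm moves only by the tool play_rows, never from a script. Its argument "targets" is a list of rows, each a list of 5 numbers: the closure, from 0 (fully open) to 1 (shut), then the shift along the tool's x, y, z in cm, then the turn about the tool's z in degrees. In form: [[gripper, dx, dy, dz, spin], ...]. A call has 1 to 10 rows; each row is the pose to reach, as a shift and turn from the pose commanded when the call began, along the tool's axes at that moment; what a row does not reach only later rows make up. A row lasts 1/10 s, in which the tool goes at most 50 mm and 8.59 degrees, less where a joint would pass 70% of its speed; a pose out of reach is approached as far as the arm can. A call with a gripper value outside its range is refused whole. The fingers move at their own pace and stop on an object; the grip force is fixed at half the most. Time passes only in rows, so rows that repeat a pose let the fingers close. It gives the time, the measured TCP pose, the force, the opening and the grip force at its end, in the units of the state.
- ctrl.read_state(): the state, without advancing time (a new reading comes with each control period).
- ctrl.get_image(name): name is "scene" or "side" or "wrist"; returns (picture, depth): 480x640x3 uint8, red, green, blue; 480x640 float32, mm along the optical axis (not along the pixel's ray), 0 where there is no reading.
- ctrl.calibration(name): a dict with "vfov" (degrees; the focal length in pixels is half the picture's height over the tangent of half this angle, whatever the lens; pixels are square), "cx", "cy" (the principal point, pixels), "extrinsics" (4x4, takes a point from camera to world coordinates); the wrist camera has in their place "mount" (4x4, takes a point from camera to tool coordinates, whose origin is the TCP and whose axes are the flange's). Camera axes: x right, y down, z forward; pixel columns grow to the right and rows downward; lengths in mm; the calibration is good to about 2 mm. A picture is of the moment at which its call begins: read the wrist's pose just before it. calibration takes no time and is no camera call.
- ctrl.finish_job(): hands the job in; it is judged then, once.
Trained networks look in the newest picture that a camera, given by its name, has taken for a name from the list of things; names that differ only in an ending like _2 or _b are one class to them, and where a whole thing is asked for, a point or a joint stands for the part that bears it (a point fixed in the world has none). Each returns a list of dicts, best first, with "confidence" (0 to 1); they miss things now and then, are a little off and sometimes report something else, mostly with a low value. They report only what shows in the picture. A call takes as long as a camera call. They do not tell look-alikes from the thing itself.
- ctrl.search_frame(camera, name): "bbox" ([left, top, right, bottom] in pixels, round what is visible of it).
- ctrl.trace(camera, name): "pixels" (480x640 bool, what is visible of it) and "bbox" ([left, top, right, bottom] in pixels, round what is visible of it).
The state is a dict: "clock": time; "qpos": joint angles; "qd": joint speeds; "tau": joint torques, N m; "eef_pos": TCP position; "tool_rot": TCP orientation; "force": force on the tool from outside, world axes, zero at the start; "torque": the same for the moment, N m; "width": finger opening in mm; "gripper_force": force on a finger pad.
Only numpy, scipy, OpenCV 4.12 (cv2) and the standard library are available. Lean on these libraries where they do the work, as an engineer would, in place of code of your own. Each camera call takes 0.05 s, during which the arm holds its last target. There are 200 camera calls.

## Working session

There is one attempt and no reset: what is moved stays moved. The work goes in short steps, Python scripts to look and compute and a tool call to move; the robot and the scene stay as the last step left them, time stands still between calls to the robot, and variables do not carry over. Pictures are saved under pics/ and viewed, at most 10 in all, crops included, and the job is handed in when it is done.

Besides the shell and the picture viewer there is one more tool, called by a JSON object that holds its "op" and its "data". play_rows: Moves the arm, as the interface text tells. Its arguments: {"type":"object","properties":{"targets":{"type":"array"}},"required":["targets"]}

```bash
mkdir -p pics; cat > h.py <<'E'
import numpy as np, cv2
from cell import ctrl
from scipy.spatial.transform import Rotation as R
def T_tool(s):
    T=np.eye(4);T[:3,:3]=R.from_euler('xyz',s['tool_rot']).as_matrix();T[:3,3]=s['eef_pos'];return T
def grab(n):
    s=ctrl.read_state();im,d=ctrl.get_image(n);c=ctrl.calibration(n)
    E=np.array(c['extrinsics']) if 'extrinsics' in c else T_tool(s)@np.array(c['mount'])
    f=240/np.tan(np.radians(c['vfov'])/2)
    v,u=np.mgrid[:480,:640]
    P=np.stack([(u-c['cx'])/f*d,(v-c['cy'])/f*d,d],-1)@E[:3,:3].T+E[:3,3]
    P[d==0]=np.nan
    return im,d,P,E,f,c
def save(n,im): cv2.imwrite('pics/'+n+'.png',im[...,::-1])
E
python3 - <<'E'
from h import *
s=ctrl.read_state();print(s)
for n in ('scene','side'):
    im,d,P,E,f,c=grab(n);save(n,im);np.save(n+'P.npy',P);print(n,E.round(2).tolist(),f)
    for o in ('tree_base','knob','branch_root','pad','bracket_grip','stand'):
        for r in ctrl.trace(n,o)[:3]:
            m=r['pixels'];q=P[m];q=q[~np.isnan(q[:,0])]
            print(o,round(r['confidence'],2),np.round(r['bbox']),np.median(q,0).round() if len(q) else '')
E
```

```text
{'clock': 0.0, 'qpos': array([-0.06577165,  0.6293132 ,  0.03845724,  1.51838483, -0.02701892,
        0.99630839, -0.02001315]), 'qd': array([ 0.00022613, -0.0013299 ,  0.00028561, -0.00102011,  0.00121816,
       -0.00228301, -0.00080693]), 'tau': array([-1.11932164e-03, -5.63405585e+01,  1.22606792e+00, -1.93450052e+01,
        1.09587883e-02,  1.05136272e-02, -8.84369996e-06]), 'eef_pos': array([6.49412672e+02, 7.22832756e-03, 2.55405282e+02]), 'tool_rot': array([-3.13969727e+00,  1.69138349e-05,  1.57073180e+00]), 'force': array([ 0.02412065, -0.1148027 , -0.35046461]), 'torque': array([ 0.01556117,  0.04876053, -0.00760193]), 'gripper_force': 0.0, 'width': 85.46494931046972}
scene [[-0.86, -0.33, 0.38, 81.76], [-0.5, 0.53, -0.68, 955.64], [0.02, -0.78, -0.63, 666.27], [0.0, 0.0, 0.0, 1.0]] 457.9578705729521
tree_base 0.96 [256. 182. 318. 270.] [512. 333.  93.]
tree_base 0.5 [257. 184. 317. 262.] [510. 335. 105.]
knob 0.96 [256. 186. 315. 263.] [511. 334. 105.]
knob 0.44 [286. 319. 340. 398.] [308. 545.   6.]
branch_root 0.85 [257. 183. 316. 265.] [511. 332. 104.]
pad 0.46 [305.
[... 254 characters left out ...]

stand 0.59 [304. 196. 317. 210.] [505. 246. 105.]
side [[-0.99, -0.08, 0.08, 336.6], [-0.11, 0.65, -0.75, 1044.72], [0.01, -0.76, -0.65, 746.0], [0.0, 0.0, 0.0, 1.0]] 481.94760155748173
tree_base 0.66 [237. 198. 306. 286.] [512. 329.  85.]
tree_base 0.53 [350. 233. 358. 281.] [352. 343. 105.]
tree_base 0.37 [308. 206. 320. 225.] [458. 149.  18.]
knob 0.59 [240. 196. 302. 276.] [509. 331. 106.]
pad 0.71 [277. 204. 292. 220.] [505. 245. 106.]
pad 0.18 [241. 197. 307. 285.] [512. 329.  84.]
bracket_grip 0.97 [240. 330. 274. 385.] [493. 584.  57.]
stand 0.92 [336. 263. 364. 293.] [353. 350.  26.]
stand 0.44 [278. 203. 291. 219.] [506. 245. 106.]
stand 0.36 [307. 204. 319. 222.] [459. 151.  19.]
```

```bash
python3 - <<'E'
import cv2,numpy as np
a=cv2.imread('pics/scene.png');b=cv2.imread('pics/side.png')
w=np.hstack([cv2.resize(a[150:420,180:400],None,fx=1.8,fy=1.8,interpolation=3),cv2.resize(b[160:430,210:430],None,fx=1.8,fy=1.8,interpolation=3)])
cv2.imwrite('pics/both.png',w)
E
```

```text
(no output)
```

View pics/scene.png

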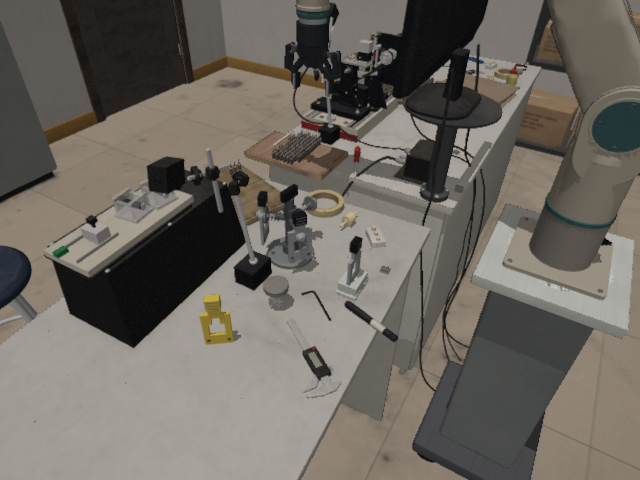

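View pics/both.png

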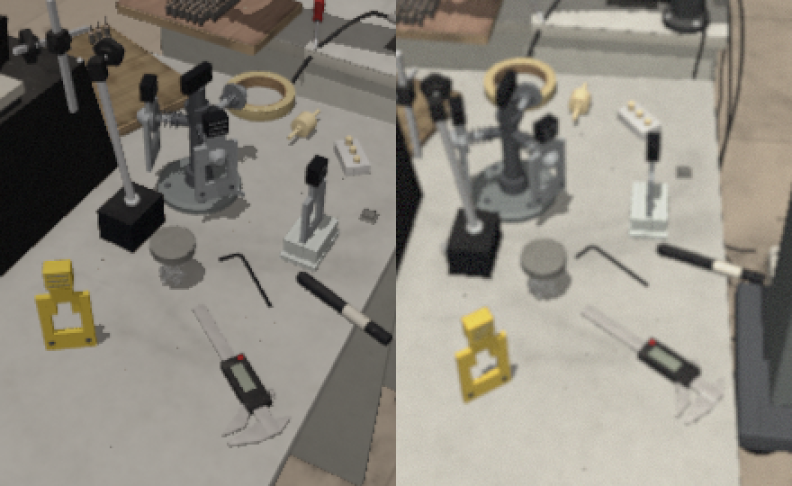

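The scene view shows the tree at about px (288,225), its empty branch pointing away from the camera. The bare steel bracket is in its white stand at (352,265). The yellow look-alike is at (215,320), and a stand with a tall rod is at (250,240), near the tree. The pointer isn't visible yet.

```bash
python3 - <<'E'
from h import *
print(np.round(ctrl.calibration('wrist')['mount'],2).tolist(),ctrl.calibration('wrist')['vfov'])
for n in('scene','side'):
    P=np.load(n+'P.npy');x,y,z=P[...,0],P[...,1],P[...,2]
    m=(x>250)&(x<900)&(y>0)&(y<700)&(z>35)&(z<450)
    Q=P[m]; 
    # coarse occupancy 25mm max height
    H={}
    for p in Q: 
        k=(int(p[0]//40*40),int(p[1]//40*40)); H.setdefault(k,[]).append(p[2])
    print(n,{k:(len(v),round(max(v))) for k,v in sorted(H.items()) if len(v)>4})
    im=cv2.imread('pics/%s.png'%n)
    # bracket & knob
    m=(abs(x-350)<50)&(abs(y-345)<50)&(z>85)
    print('brk',m.sum(),P[m].mean(0).round(1),P[m].max(0).round(),P[m].min(0).round())
    m=(abs(x-512)<40)&(abs(y-329)<40)&(z>150); print('knob',m.sum(),P[m].mean(0).round(1),P[m].max(0).round(),P[m].min(0).round())
E
```

```text
[[-0.0, -0.96, -0.28, 70.41], [1.0, -0.0, 0.0, -0.42], [-0.0, -0.28, 0.96, -115.86], [0.0, 0.0, 0.0, 1.0]] 71.61634240873424
scene {(240, 0): (46, 251), (280, 0): (562, 365), (280, 40): (6, 61), (320, 0): (457, 450), (320, 40): (539, 450), (320, 80): (743, 450), (320, 120): (74, 450), (320, 280): (67, 123), (320, 320): (336, 125), (360, 0): (130, 339), (360, 40): (15, 340), (360, 80): (57, 401), (360, 120): (1095, 450), (360, 320): (8, 123), (400, 440): (71, 59), (440, 320): (609, 154), (440, 360): (176, 151), (440, 400): (51, 59), (440, 440): (333, 60), (440, 560): (103, 107), (480, 200): (12, 116), (480, 240): (172, 118), (480, 280): (281, 172), (480, 320): (169, 171), (480, 360): (106, 112), (480, 400): (39, 44), (480, 440): (15, 57), (480, 560): (579, 117), (480, 600): (10, 75), (520, 240): (11, 112), (520, 280): (94, 172), (520, 320): (205, 173), (520, 360): (161, 235), (520, 400): (704, 233), (520, 440): (85, 45), (560, 0): (275, 348), (560, 280): (54, 152), (560, 320): (381, 154), (560, 360): (40, 240), (560, 400): (230, 261), (560, 440): (494, 309), (560, 480): (332, 310), (5
[... 2548 characters left out ...]
, 680): (546, 214), (680, 0): (450, 446), (680, 360): (98, 186), (680, 400): (33, 221), (680, 440): (89, 222), (680, 480): (185, 241), (680, 520): (230, 242), (680, 560): (588, 241), (680, 600): (291, 226), (680, 640): (1691, 227), (680, 680): (439, 214), (720, 0): (16, 315), (720, 360): (154, 189), (720, 400): (256, 187), (720, 440): (167, 203), (720, 480): (191, 204), (720, 520): (193, 203), (720, 560): (209, 203), (720, 600): (232, 187), (720, 640): (1320, 187), (720, 680): (6, 191), (760, 0): (5, 46), (760, 640): (77, 98), (800, 80): (21, 52), (800, 120): (13, 51)}
brk 163 [352.1 337.6 114.7] [361. 350. 126.] [344. 318.  85.]
knob 208 [512.4 318.8 164. ] [526. 361. 175.] [472. 289. 150.]
```

{"op": "play_rows", "data": {"targets": [[0, 3, -2, -2, 0], [0, 6, -5, -4, 0], [0, 10, -8, -6, 0], [0, 13, -11, -7.5, 0], [0, 17, -14, -7.5, 0], [0, 21, -16, -7.5, 0], [0, 24, -18, -7.5, 0], [0, 25, -18, -7.5, 0], [0, 25, -18, -7.5, 0]]}}

```text
clock: 1.6
eef_pos: [469.7, 251.8, 331.5]
tool_rot: [3.141, -0.001, 1.574]
force: [0.3, -0.2, 0.9]
width: 85.6
gripper_force: 0.0
```

```bash
python3 - <<'E'
from h import *
s=ctrl.read_state();print(s['eef_pos'],s['tool_rot'],s['clock'])
im,d,P,E,f,c=grab('wrist');save('w1',im);np.save('w1P.npy',P);print(E[:3,3])
for o in ('tree_base','knob','branch_root','pad','bracket_grip','stand'):
    for r in ctrl.trace('wrist',o)[:3]:
        m=r['pixels'];q=P[m];q=q[~np.isnan(q[:,0])]
        print(o,round(r['confidence'],2),np.round(r['bbox']),np.median(q,0).round() if len(q) else '')
E
```

```text
[469.70793268 251.81222058 331.53874695] [ 3.14088962e+00 -8.31900842e-04  1.57437078e+00] 1.6
[468.94924625 322.12825588 447.46214492]
tree_base 0.66 [300.  85. 445. 238.] [512. 321. 102.]
knob 0.79 [297.  89. 448. 237.] [515. 323. 111.]
branch_root 0.59 [298.  89. 446. 236.] [515. 323. 112.]
pad 0.84 [336. 200. 367. 228.] [510. 245. 105.]
bracket_grip 0.79 [184. 109. 224. 157.] [356. 332.  82.]
stand 0.77 [208. 102. 248. 162.] [366. 331.  25.]
```

View pics/w1.png

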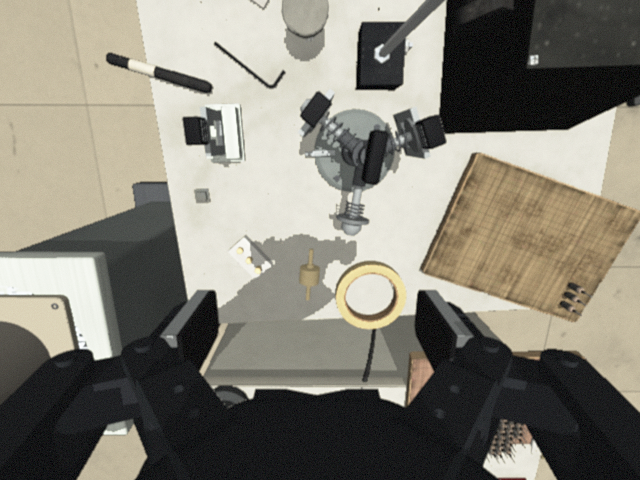

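The wrist view shows the tree from above, with its base at (355,150) and its empty branch pointing down in the image to (350,228). There is a light bar at about (312,154), probably the pointer, on the -x side. The stand is at (225,133).

```bash
python3 - <<'E'
from h import *
im=cv2.imread('pics/w1.png')
a=cv2.resize(im[85:240,290:450],None,fx=3.6,fy=3.6,interpolation=2)
cv2.imwrite('pics/w1c.png',np.hstack([a,cv2.resize(im[95:170,180:250],(210,558)[:1]+(225,),interpolation=2) if 0 else np.vstack([cv2.resize(im[95:170,175:250],(225,225),interpolation=2),np.zeros((558-225,225,3),np.uint8)])]))
P=np.load('w1P.npy');x,y,z=P[...,0],P[...,1],P[...,2]
g=lambda m:(m.sum(),P[m].mean(0).round(1),P[m].min(0).round(1),P[m].max(0).round(1))
near=np.hypot(x-512,y-323)<100
m=near&(z>7)&(z<17); print('base',g(m))
q=np.argwhere(m)[:,::-1].astype(np.float32)
X=P[m]; 
from scipy.optimize import least_squares
# base circle from convex hull
h=cv2.convexHull(X[:,:2].astype(np.float32))[:,0];print(h.round(0).tolist())
m=near&(z>161)&(z<178); k=P[m]; k=k[np.hypot(k[:,0]-512,k[:,1]-318)<40]; print('knob',len(k),k.mean(0),cv2.minAreaRect(k[:,:2].astype(np.float32)))
m=(abs(x-507)<30)&(y<275)&(y>215)&(z>70)&(z<130); print('pad',g(m))
m=(abs(x-352)<40)&(abs(y-338)<50)&(z>112)&(z<135); k=P[m]; print('grip',len(k),k.mean(0),cv2.minAreaRect(k[:,:2].astype(np.float32)))
m=(abs(x-352)<60)&(abs(y-338)<60)&(z>22)&(z<34); k=P[m]; print('stand',len(k),k.mean(0),cv2.minAreaRect(k[:,:2].astype(np.float32)))
E
```

```text
base (np.int64(2875), array([509. , 315.5,  10.3]), array([455.4, 258.4,   7. ]), array([569.7, 422.6,  16.8]))
[[570.0, 306.0], [565.0, 384.0], [518.0, 423.0], [455.0, 309.0], [455.0, 307.0], [455.0, 306.0], [480.0, 275.0], [489.0, 268.0], [496.0, 264.0], [502.0, 261.0], [506.0, 260.0], [514.0, 258.0], [530.0, 260.0], [538.0, 262.0], [543.0, 265.0], [552.0, 272.0], [558.0, 278.0], [560.0, 279.0], [564.0, 287.0], [568.0, 296.0], [569.0, 300.0]]
knob 910 [517.39475535 310.09468006 169.38933032] ((517.9984130859375, 309.5188293457031), (43.92030334472656, 13.369490623474121), 80.93010711669922)
pad (np.int64(785), array([508.4, 247.4, 104.9]), array([490.9, 224.6,  86. ]), array([525.5, 274.3, 117. ]))
grip 565 [354.7138718  331.46709949 121.09002861] ((353.4565124511719, 331.5130310058594), (16.522064208984375, 25.624319076538086), 1.653710961341858)
stand 1148 [360.48481042 331.55204837  26.47692345] ((354.7651672363281, 331.53265380859375), (60.47367477416992, 40.08640670776367), 89.93717956542969)
```

View pics/w1c.png

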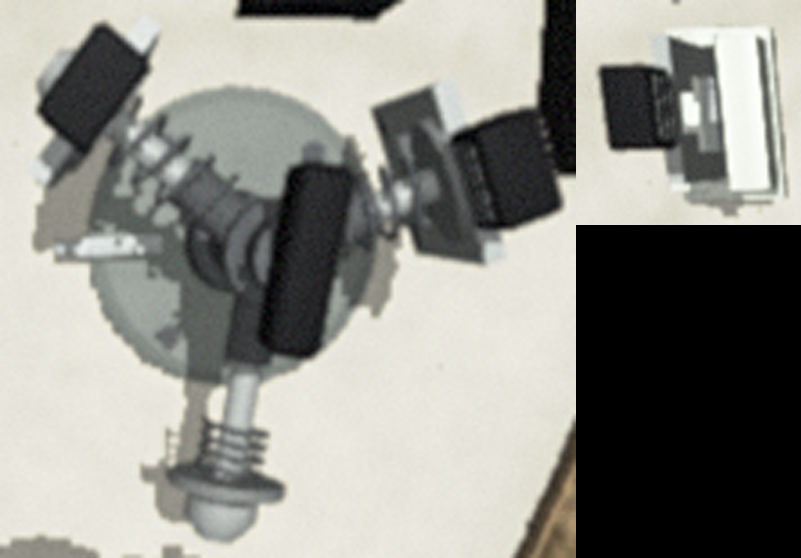

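The crop shows the pointer bar at crop (60–150,246), to the left of the base, so it points roughly toward world -x. The knob and the empty branch point down in the image. Next I'll check joint margins and the heights of nearby obstacles.

```bash
python3 - <<'E'
from h import *
s=ctrl.read_state();print(s['qpos'].round(3),ctrl.finger_overhang)
P=np.load('w1P.npy');x,y,z=P[...,0],P[...,1],P[...,2]
im=cv2.imread('pics/w1.png').astype(int)
u0,u1,v0,v1=305,333,149,157
sub=P[v0:v1,u0:u1];b=im[v0:v1,u0:u1].sum(2);zz=sub[...,2]
m=(zz>9)&(zz<22); print('ptr',m.sum(),sub[m].mean(0).round(1),sub[m].min(0).round(1),sub[m].max(0).round(1))
q=sub[m]; c=np.array([518,310.]); print('dir',np.degrees(np.arctan2(*(q[:,:2].mean(0)-c)[::-1])))
print(np.c_[q[:,0],q[:,1],q[:,2]].round()[::6].tolist())
# axis & base fit
m=(z>7)&(z<16)&(y<300)&(np.hypot(x-518,y-310)<60)
h=cv2.convexHull(P[m][:,:2].astype(np.float32))[:,0];h=h[(np.hypot(*(h-c).T)>48)&(h[:,1]<298)&(h[:,0]>470)]
from scipy.optimize import least_squares
print(least_squares(lambda p:np.hypot(h[:,0]-p[0],h[:,1]-p[1])-52,[518,310],loss='soft_l1').x)
r=np.hypot(x-518,y-310)
for a,b2 in((130,160),):
    m=(z>a)&(z<b2)&(r<95)&(r>24);print('min r of brackets',np.sort(r[m])[:3],z[m].max())
for n in('scene','side','w1'):
    Q=np.load(n+'P.npy').reshape(-1,3);rr=np.hypot(Q[:,0]-518,Q[:,1]-310)
    for lo,hi in((185,225),(225,260),(260,300)):
        t=(Q[:,2]>lo)&(Q[:,2]<hi)&(rr<170)&(Q[:,1]>100)
        if t.any(): i=np.argsort(rr[t])[2:3];print(n,lo,rr[t][i].round(),Q[t][i].round().tolist(),t.sum())
hd=(abs(x-507)<30)&(y<275)&(y>200)&(z>100)
Q=P[hd];dv=np.array([np.cos(np.radians(-99)),np.sin(np.radians(-99))]);t=(Q[:,:2]-c)@dv
print('branch extent',np.percentile(t,[1,50,99]).round(1),Q[:,2].max())
w=t>t.max()-3
H,e=np.histogram(t,bins=np.arange(35,100,2));print([(int(e[i]),int(H[i]),round(Q[(t>=e[i])&(t<e[i+1])][:,2].max(),0)) for i in range(len(H)) if H[i]])
E
```

```text
[-0.539  0.377  0.     1.744  0.     1.021 -0.542] 25.0
ptr 187 [474.5 307.9  14.2] [455.4 303.5   9.2] [489.8 312.2  17.3]
dir -177.1872593672233
[[472.0, 312.0, 10.0], [479.0, 312.0, 12.0], [488.0, 312.0, 10.0], [469.0, 311.0, 13.0], [477.0, 311.0, 16.0], [484.0, 311.0, 15.0], [458.0, 310.0, 12.0], [466.0, 310.0, 15.0], [473.0, 310.0, 15.0], [481.0, 310.0, 15.0], [488.0, 310.0, 14.0], [460.0, 309.0, 16.0], [468.0, 309.0, 16.0], [476.0, 309.0, 13.0], [483.0, 309.0, 15.0], [455.0, 307.0, 15.0], [463.0, 307.0, 14.0], [471.0, 307.0, 16.0], [478.0, 307.0, 14.0], [486.0, 307.0, 14.0], [458.0, 306.0, 14.0], [466.0, 306.0, 15.0], [473.0, 306.0, 15.0], [481.0, 306.0, 14.0], [488.0, 306.0, 15.0], [464.0, 305.0, 14.0], [472.0, 305.0, 16.0], [479.0, 305.0, 15.0], [487.0, 305.0, 14.0], [474.0, 304.0, 11.0], [482.0, 304.0, 10.0], [490.0, 304.0, 11.0]]
[518.12409301 310.64098674]
min r of brackets [47.03931711 47.18957402 47.20377736] 153.24878687542713
scene 185 [88.] [[554.0, 390.0, 216.0]] 316
scene 225 [88.] [[555.0, 390.0, 231.0]] 341
scene 260 [145.] [[572.0, 444.0, 265.0]] 203
side 185 [91
[... 325 characters left out ...]
at64(409.0)), (41, 6327, np.float64(409.0)), (43, 7714, np.float64(409.0)), (45, 3271, np.float64(407.0)), (47, 2200, np.float64(404.0)), (49, 1838, np.float64(402.0)), (51, 2764, np.float64(402.0)), (53, 1174, np.float64(399.0)), (55, 886, np.float64(393.0)), (57, 851, np.float64(392.0)), (59, 805, np.float64(390.0)), (61, 1367, np.float64(388.0)), (63, 628, np.float64(387.0)), (65, 511, np.float64(385.0)), (67, 179, np.float64(381.0)), (69, 41, np.float64(380.0)), (71, 1, np.float64(111.0)), (73, 53, np.float64(110.0)), (75, 33, np.float64(110.0)), (77, 34, np.float64(110.0)), (79, 27, np.float64(110.0)), (81, 22, np.float64(108.0)), (83, 13, np.float64(105.0)), (85, 4, np.float64(104.0))]
```

{"op": "play_rows", "data": {"targets": [[0.3, 0.6, 0.5, 0, -8.5], [0.6, 1.2, 1, 0, -17], [0.6, 1.8, 1.5, 0, -25.5], [0.6, 2.4, 2, 0, -34], [0.6, 3, 2.5, 0, -42.5], [0.6, 3.6, 3, 0, -51], [0.6, 4.2, 3.5, 0, -59.5], [0.6, 4.8, 4, 0, -68], [0.6, 5.4, 4.5, 0, -76.5], [0.6, 5.85, 4.85, 0, -85]]}}

```text
clock: 2.95
eef_pos: [519.3, 308.0, 331.1]
tool_rot: [-3.141, -0.0, 3.059]
force: [0.5, 0.3, -0.0]
width: 34.4
gripper_force: 0.0
```

{"op": "play_rows", "data": {"targets": [[0.6, 0, 0, 0, -8.5], [0.6, 0, 0, 0, -17], [0.6, 0, 0, 0, -25.5], [0.6, 0, 0, 0, -34], [0.6, 0, 0, 0, -42.5], [0.6, 0, 0, 0, -51], [0.6, 0, 0, 0, -59.5], [0.6, 0, 0, 0, -68], [0.6, 0, 0, 0, -76.5], [0.6, 0, 0, 0, -85]]}}

```text
clock: 3.95
eef_pos: [519.1, 307.5, 331.2]
tool_rot: [-3.142, -0.0, -1.741]
force: [0.7, 0.1, 0.1]
width: 34.4
gripper_force: 0.0
```

```bash
python3 - <<'E'
from h import *
s=ctrl.read_state();print(s['eef_pos'],np.degrees(s['tool_rot']),s['clock'],s['width'],s['qpos'].round(2),ctrl.finger_overhang)
E
```

```text
[519.1103537  307.54021162 331.15809412] [-1.79995453e+02 -2.48427834e-02 -9.97462366e+01] 3.95 34.35518074503265 [-0.13  0.58 -0.75  1.54  0.41  1.19  2.02] 25.0
```

{"op": "play_rows", "data": {"targets": [[0.6, -0.1, 0.05, 3, 0], [0.6, -0.26, 0.15, 7, 0], [0.6, -0.26, 0.15, 11, 0], [0.6, -0.26, 0.15, 13.5, 0], [0.6, -0.26, 0.15, 14.8, 0], [0.6, -0.26, 0.15, 15.5, 0], [0.6, -0.26, 0.15, 15.5, 0], [1, -0.26, 0.15, 15.5, 0], [1, -0.26, 0.15, 15.5, 0], [1, -0.26, 0.15, 15.5, 0]]}}

```text
clock: 4.95
eef_pos: [518.7, 311.9, 178.0]
tool_rot: [-3.139, 0.002, -1.746]
force: [2.0, -0.2, 5.1]
width: 11.9
gripper_force: 59.9
```

{"op": "play_rows", "data": {"targets": [[1, 0, 0, 0, 0], [1, 0, 0, 0, 0], [1, 0, 0, 0, 0], [1, 0, 0, 0, 0]]}}

```text
clock: 5.35
eef_pos: [518.7, 311.9, 178.0]
tool_rot: [-3.139, 0.002, -1.746]
force: [1.5, -0.7, 6.4]
width: 11.5
gripper_force: 60.0
```

{"op": "play_rows", "data": {"targets": [[1, 0, 0, 0, 4], [1, 0, 0, 0, 11], [1, 0, 0, 0, 19], [1, 0, 0, 0, 27], [1, 0, 0, 0, 35], [1, 0, 0, 0, 43], [1, 0, 0, 0, 51], [1, 0, 0, 0, 59], [1, 0, 0, 0, 67], [1, 0, 0, 0, 73]]}}

```text
clock: 6.35
eef_pos: [521.3, 309.2, 177.9]
tool_rot: [-3.139, 0.007, -3.026]
force: [6.9, -5.2, 4.1]
width: 11.9
gripper_force: 60.2
```

{"op": "play_rows", "data": {"targets": [[1, 0, 0, 0, 3], [1, 0, 0, 0, 4], [1, 0, 0, 0, 4], [1, 0, 0, 0, 4]]}}

```text
clock: 6.75
eef_pos: [521.4, 308.9, 177.9]
tool_rot: [-3.14, 0.007, -3.092]
force: [7.0, -4.5, 4.6]
width: 11.6
gripper_force: 60.1
```

{"op": "play_rows", "data": {"targets": [[0.6, 0, 0, 0, 0], [0.6, 0, 0, 0, 0], [0.6, 0, 0, 0, 0], [0.6, 0, 0, -2, 0], [0.6, 0, 0, -5, 0], [0.5, 2, 0, -9, 0], [0.5, 6, 0, -12, 0], [0.5, 8, 0, -12, 0], [0.5, 8, 0, -12, 0]]}}

```text
clock: 7.65
eef_pos: [434.4, 308.2, 297.6]
tool_rot: [3.141, -0.0, -3.085]
force: [0.4, 0.0, 0.5]
width: 42.4
gripper_force: 0.0
```

```bash
cat > look.py <<'E'
from h import *
import sys
s=ctrl.read_state();print(s['eef_pos'].round(1),np.degrees(s['tool_rot']).round(2),s['clock'],s['width'])
im,d,P,E,f,c=grab('wrist');save(sys.argv[1],im);np.save(sys.argv[1]+'P.npy',P)
x,y,z=P[...,0],P[...,1],P[...,2]
def rect(n,m):
    k=P[m]
    if len(k)>5: print(n,len(k),k.mean(0).round(1),np.round(cv2.minAreaRect(k[:,:2].astype(np.float32))[0],1),np.round(cv2.minAreaRect(k[:,:2].astype(np.float32))[1:][0],1),round(cv2.minAreaRect(k[:,:2].astype(np.float32))[2],1))
rect('knob',(np.hypot(x-518,y-309)<30)&(z>165)&(z<178))
rect('grip',(abs(x-353)<35)&(abs(y-332)<40)&(z>115)&(z<130))
rect('stand',(abs(x-353)<50)&(abs(y-332)<60)&(z>22)&(z<34))
rect('ptr',(abs(x-462)<9)&(abs(y-308)<15)&(z>9)&(z<20))
m=(x<495)&(x>420)&(abs(y-307)<11)&(z>80)&(z<115);Q=P[m]
for a in range(425,495,4):
    q=Q[abs(Q[:,0]-a)<2]
    if len(q)>3: print(a,len(q),'zmax',q[:,2].max().round(1),'ymid',((q[:,1].max()+q[:,1].min())/2).round(1),'w',np.ptp(q[:,1]).round(1))
E
python3 look.py w2
```

```text
[434.4 308.2 297.6] [ 1.7995e+02 -1.0000e-02 -1.7675e+02] 7.65 42.44874970068027
knob 729 [515.6 309.1 169.7] [516.6 309.2] [43.4 12.8] 3.3
grip 635 [352.7 330.9 121.8] [352.7 331. ] [16.6 26.1] 0.6
stand 1269 [353.7 328.   26.1] [352.5 330.9] [40.8 60.5] 1.9
433 67 zmax 107.2 ymid 304.6 w 13.6
437 95 zmax 109.5 ymid 305.3 w 18.5
441 85 zmax 110.8 ymid 305.5 w 18.5
445 43 zmax 109.9 ymid 306.8 w 20.4
449 151 zmax 115.0 ymid 307.0 w 21.8
453 25 zmax 114.9 ymid 305.4 w 18.2
457 57 zmax 108.9 ymid 305.8 w 19.5
461 68 zmax 109.0 ymid 306.1 w 19.9
465 71 zmax 109.0 ymid 306.3 w 19.9
469 27 zmax 108.1 ymid 308.4 w 11.7
473 35 zmax 104.2 ymid 306.7 w 8.2
477 36 zmax 104.2 ymid 306.9 w 8.2
481 32 zmax 103.6 ymid 307.1 w 8.1
485 59 zmax 106.2 ymid 307.4 w 14.2
489 54 zmax 106.5 ymid 307.5 w 14.3
493 57 zmax 106.5 ymid 307.7 w 14.4
```

View pics/w2.png

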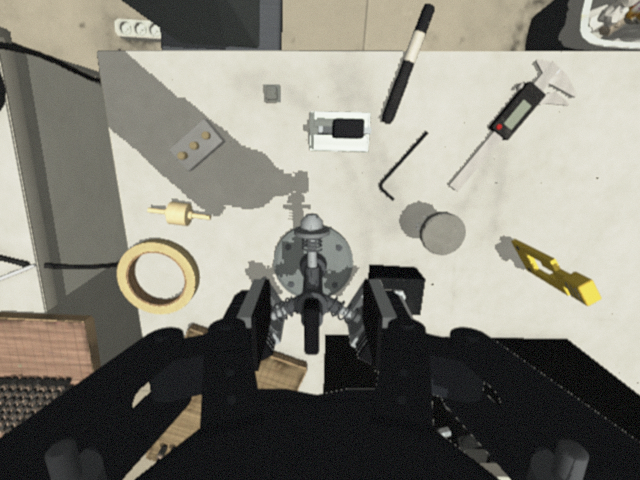

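The view from above shows the branch, with its tip at px (311,222), lying over the base in line with the knob. The bracket grip in its stand is at (348,129). The bystanders look undisturbed.

{"op": "play_rows", "data": {"targets": [[0.5, 3, 1, 0, 2.3], [0.5, 6, 2.2, 1, 2.3], [0.5, 8.03, 2.74, 4, 2.3], [0.5, 8.03, 2.74, 8, 2.3], [0.5, 8.03, 2.74, 12, 2.3], [0.5, 8.03, 2.74, 14, 2.3], [0.5, 8.03, 2.74, 14.5, 2.3], [0.5, 8.03, 2.74, 14.5, 2.3]]}}

```text
clock: 8.5
eef_pos: [356.3, 330.2, 150.4]
tool_rot: [-3.14, -0.001, -3.13]
force: [-0.4, 0.1, 0.4]
width: 42.4
gripper_force: 0.0
```

```bash
python3 look.py w3 | head -4; python3 -c "
import cv2;a=cv2.imread('pics/w3.png');cv2.imwrite('pics/w3c.png',a)"
```

```text
[356.3 330.2 150.4] [-1.7993e+02 -8.0000e-02 -1.7932e+02] 8.5 42.416066638990486
grip 2032 [351.1 330.9 122. ] [355.  332.1] [22.8 47.8] 2.1
stand 2767 [344.7 330.8  26.7] [348.7 331. ] [33.9 60.5] 1.8
ptr 182 [463.7 308.   13.7] [462.3 307.8] [29.5 17.3] 89.9
```

View pics/w3c.png

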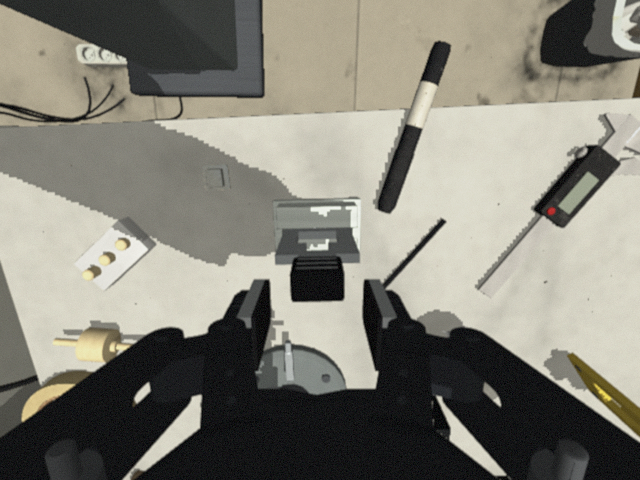

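The bracket grip at (317,278) is centred between the fingers, and the pointer shows at (289,360). I'll descend the rest of the way and grip.

{"op": "play_rows", "data": {"targets": [[0.5, 0.3, 0.06, 0.8, 0], [0.5, 0.3, 0.06, 1.7, 0], [0.5, 0.3, 0.06, 2.3, 0], [0.5, 0.3, 0.06, 2.3, 0], [1, 0.3, 0.06, 2.3, 0], [1, 0.3, 0.06, 2.3, 0], [1, 0.3, 0.06, 2.3, 0], [1, 0.3, 0.06, 2.3, 0], [1, 0.3, 0.06, 2.3, 0], [1, 0.3, 0.06, 2.3, 0]]}}

```text
clock: 9.55
eef_pos: [353.2, 330.9, 128.6]
tool_rot: [3.141, 0.0, -3.129]
force: [-0.9, -0.9, 4.0]
width: 24.6
gripper_force: 59.3
```

{"op": "play_rows", "data": {"targets": [[1, 0, 0, 0, 0], [1, 0, 0, 0, 0]]}}

```text
clock: 9.75
eef_pos: [353.2, 330.9, 128.6]
tool_rot: [3.141, 0.0, -3.129]
force: [-0.3, -0.9, 5.3]
width: 24.8
gripper_force: 59.4
```

{"op": "play_rows", "data": {"targets": [[1, 0, 0, -0.5, 0], [1, 0, 0, -1.2, 0], [1, 0, 0, -2, 0], [1, 0, 0, -3, 0], [1, 0, 0, -4.2, 0], [1, 0, 0, -5.4, 0], [1, -1, -0.5, -5.4, -1], [1, -2.5, -1.2, -5.4, -2.2], [1, -4, -1.9, -5.4, -2.2], [1, -5, -2.4, -5.4, -2.2]]}}

```text
clock: 10.75
eef_pos: [404.5, 307.0, 183.0]
tool_rot: [3.141, 0.001, -3.092]
force: [0.4, 1.1, -1.9]
width: 24.3
gripper_force: 59.0
```

{"op": "play_rows", "data": {"targets": [[1, -0.6, -0.2, 0, 0], [1, -1.15, -0.38, 0, 0], [1, -1.15, -0.38, 0, 0], [1, -1.15, -0.38, 0, 0]]}}

```text
clock: 11.15
eef_pos: [414.4, 304.6, 182.3]
tool_rot: [3.141, -0.001, -3.09]
force: [-0.2, -0.2, -1.3]
width: 24.6
gripper_force: 59.0
```

```bash
python3 - <<'E'
from h import *
s=ctrl.read_state();print(s['eef_pos'].round(1),np.degrees(s['tool_rot']).round(2),s['clock'],s['width'],s['force'])
im,d,P,E,f,c=grab('wrist');save('w4',im)
x,y,z=P[...,0],P[...,1],P[...,2]
for lo,hi in((100,125),(125,140),(160,185)):
    m=(abs(x-415)<25)&(abs(y-304)<35)&(z>lo)&(z<hi)
    q=P[m]
    if len(q)>5:print(lo,hi,len(q),q.mean(0).round(1),q.min(0).round(1),q.max(0).round(1))
a=im[150:400,180:450]
im2,d,P2,*_=grab('side');x,y,z=P2[...,0],P2[...,1],P2[...,2]
m=(abs(x-415)<25)&(abs(y-304)<35)&(z>64)&(z<170);q=P2[m]
if len(q):
    print('side plate',len(q),q.min(0).round(),q.max(0).round())
    for zz in range(65,180,8):
        k=q[abs(q[:,2]-zz)<4]
        if len(k):print(zz,len(k),np.median(k[:,0]).round(1),k[:,1].min().round(1),k[:,1].max().round(1))
b=im2[190:320,250:410]
save('w4b',np.hstack([cv2.resize(a,(450,416)),cv2.resize(b,(350,284)) if 0 else cv2.copyMakeBorder(cv2.resize(b,(350,284)),0,132,0,0,cv2.BORDER_CONSTANT)]))
E
```

```text
[414.4 304.6 182.3] [ 1.7999e+02 -3.0000e-02 -1.7706e+02] 11.15 24.61396263246353 [-0.19374969 -0.21683723 -1.29978921]
100 125 742 [410.9 304.5 114.7] [408.8 279.9 100. ] [416.3 329.6 125. ]
125 140 1044 [411.2 305.2 133.1] [408.6 279.9 125. ] [418.4 329.9 140. ]
160 185 4706 [409.  304.9 174. ] [401.1 278.8 160. ] [425.5 330.8 185. ]
side plate 214 [402. 288.  64.] [440. 333. 170.]
65 6 411.5 293.9 329.6
73 11 411.2 295.1 330.2
81 10 411.2 293.2 332.4
89 15 411.6 288.3 331.9
97 21 413.7 289.5 330.4
105 30 434.3 289.1 330.8
113 17 411.9 296.4 332.7
121 11 411.7 326.9 332.1
129 9 411.8 310.0 331.4
137 26 412.7 310.7 330.0
145 11 411.8 313.7 317.5
153 3 415.4 316.9 322.4
161 25 412.5 316.0 327.9
169 19 412.3 317.8 331.6
```

View pics/w4b.png

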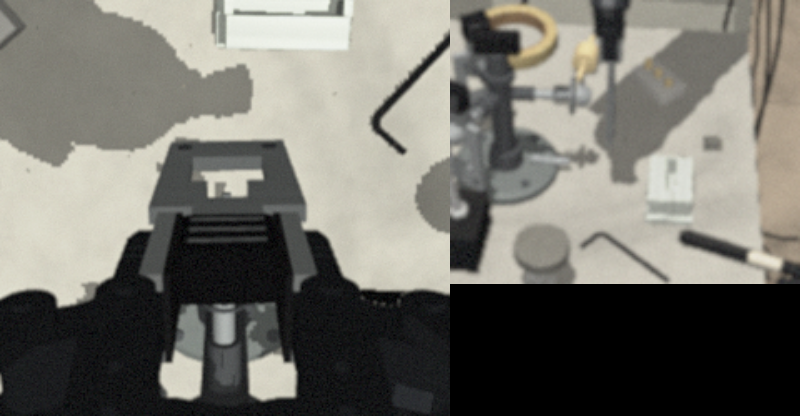

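The bracket hangs upright in the gripper with its opening level with the branch head. I'll advance over the head and then feel for the pad.

{"op": "play_rows", "data": {"targets": [[1, -0.4, -0.07, 0, 0], [1, -0.8, -0.07, 0, 0], [1, -1.2, -0.07, 0, 0], [1, -1.6, -0.07, 0, 0], [1, -2.0, -0.07, 0, 0], [1, -2.3, -0.07, 0, 0], [1, -2.5, -0.07, 0, 0], [1, -2.5, -0.07, 0, 0], [1, -2.5, -0.07, 0, 0], [1, -2.5, -0.07, 0, 0]]}}

```text
clock: 12.25
eef_pos: [439.7, 304.9, 182.3]
tool_rot: [-3.142, -0.0, -3.091]
force: [-0.1, 0.0, -1.4]
width: 24.7
gripper_force: 59.0
```

{"op": "play_rows", "data": {"targets": [[1, -0.1, 0, 0, 0], [1, -0.2, 0, 0, 0], [1, -0.2, 0, 0, 0], [1, -0.2, 0, 0, 0]]}}

```text
clock: 12.65
eef_pos: [441.9, 305.0, 182.3]
tool_rot: [3.142, -0.0, -3.091]
force: [0.2, 0.1, -1.2]
width: 24.8
gripper_force: 59.0
```

{"op": "play_rows", "data": {"targets": [[1, -0.1, 0, 0, 0], [1, -0.2, 0, 0, 0], [1, -0.2, 0, 0, 0], [1, -0.2, 0, 0, 0]]}}

```text
clock: 13.05
eef_pos: [444.0, 305.0, 182.3]
tool_rot: [3.142, -0.0, -3.091]
force: [0.2, -0.3, -2.4]
width: 24.6
gripper_force: 59.0
```

{"op": "play_rows", "data": {"targets": [[1, -0.1, 0, 0, 0], [1, -0.1, 0, 0, 0], [1, -0.1, 0, 0, 0], [1, -0.1, 0, 0, 0]]}}

```text
clock: 13.45
eef_pos: [444.9, 305.1, 182.3]
tool_rot: [-3.142, -0.0, -3.091]
force: [-0.8, 0.0, -1.3]
width: 24.7
gripper_force: 59.0
```

{"op": "play_rows", "data": {"targets": [[1, -0.1, 0, 0, 0], [1, -0.1, 0, 0, 0], [1, -0.1, 0, 0, 0], [1, -0.1, 0, 0, 0]]}}

```text
clock: 13.85
eef_pos: [445.6, 305.1, 182.2]
tool_rot: [-3.141, -0.001, -3.091]
force: [-1.1, 1.0, -0.2]
width: 24.4
gripper_force: 59.0
```

{"op": "play_rows", "data": {"targets": [[1, -0.1, 0, 0, 0], [1, -0.1, 0, 0, 0], [1, -0.1, 0, 0, 0], [1, -0.1, 0, 0, 0]]}}

```text
clock: 14.25
eef_pos: [446.7, 305.2, 182.3]
tool_rot: [-3.142, -0.0, -3.091]
force: [-2.8, 0.4, -0.6]
width: 24.8
gripper_force: 59.0
```

{"op": "play_rows", "data": {"targets": [[1, -0.1, 0, 0, 0], [1, -0.1, 0, 0, 0], [1, -0.1, 0, 0, 0], [1, -0.1, 0, 0, 0]]}}

```text
clock: 14.65
eef_pos: [447.8, 305.3, 182.3]
tool_rot: [-3.142, -0.0, -3.091]
force: [-3.4, -0.4, 0.4]
width: 24.5
gripper_force: 59.0
```

{"op": "play_rows", "data": {"targets": [[1, -0.1, 0, 0, 0], [1, -0.1, 0, 0, 0], [1, -0.1, 0, 0, 0], [1, -0.1, 0, 0, 0]]}}

```text
clock: 15.05
eef_pos: [448.8, 305.3, 182.3]
tool_rot: [-3.142, -0.0, -3.091]
force: [-3.3, 1.3, 0.3]
width: 24.9
gripper_force: 59.1
```

{"op": "play_rows", "data": {"targets": [[1, -0.12, 0, 0, 0], [1, -0.12, 0, 0, 0], [1, -0.12, 0, 0, 0], [1, -0.12, 0, 0, 0]]}}

```text
clock: 15.45
eef_pos: [450.0, 305.4, 182.3]
tool_rot: [-3.142, -0.0, -3.091]
force: [-3.1, 0.0, -0.4]
width: 24.7
gripper_force: 59.1
```

```bash
python3 - <<'E'
from h import *
for _ in range(4):
    s=ctrl.read_state();im,d,P,E,f,c=grab('wrist');print(s['force'].round(2),s['eef_pos'].round(1))
x,y,z=P[...,0],P[...,1],P[...,2]
yc=306.1+(x-461)*.05
m=(abs(x-450)<30)&(abs(y-305)<26)&(z>65)&(z<150)
for zz in range(68,150,6):
    k=P[m&(abs(z-zz)<3)]
    if len(k):print(zz,len(k),np.percentile(k[:,0],[5,50,95]).round(1),k[:,1].min().round(1),k[:,1].max().round(1))
save('w5',cv2.resize(im[180:420,200:440],(600,600)))
E
```

```text
[-3.1   0.04 -0.44] [450.  305.4 182.3]
[-3.45 -0.41 -0.21] [450.  305.4 182.3]
[-3.9   0.07 -0.37] [450.  305.3 182.3]
[-4.19 -0.25  0.35] [450.  305.4 182.3]
68 82 [443.7 445.  447.2] 280.5 330.3
74 100 [443.7 445.  447.3] 280.7 330.0
80 107 [444.1 445.1 447.7] 280.5 330.2
86 204 [444.3 447.3 452.5] 280.5 330.1
92 197 [444.  447.6 452.6] 280.5 330.2
98 278 [432.3 444.8 451.9] 280.5 330.5
104 649 [433.1 441.7 452. ] 280.7 330.4
110 493 [437.7 444.2 452.1] 280.6 330.4
116 236 [444.5 446.6 447.8] 280.7 330.2
122 244 [444.6 446.1 447.8] 280.7 330.5
128 334 [444.6 446.4 447.8] 280.5 330.5
134 636 [444.8 446.7 450. ] 280.7 330.5
140 193 [445.5 446.2 447.2] 281.6 328.9
146 1 [445.8 445.8 445.8] 304.4 304.4
```

View pics/w5.png

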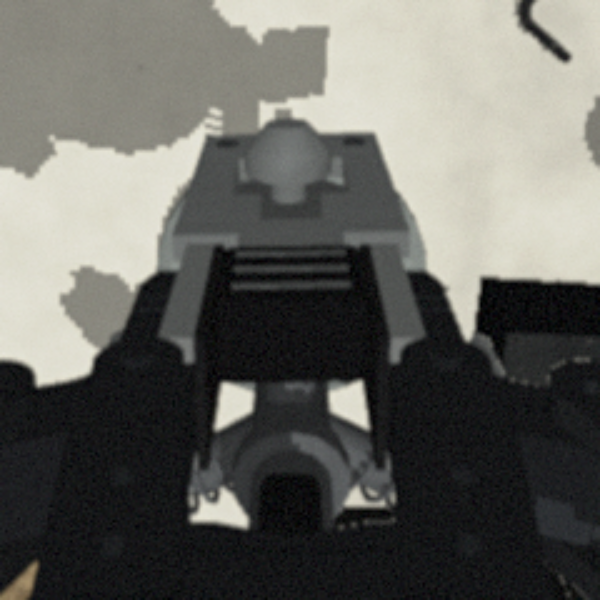

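The head sits centred in the square opening at px (287,155), and the plate is behind it. Now I'll lower it, watching the force.

{"op": "play_rows", "data": {"targets": [[1, 0, 0, 0.2, 0], [1, 0, 0, 0.4, 0], [1, 0, 0, 0.6, 0], [1, 0, 0, 0.8, 0], [1, 0, 0, 0.8, 0]]}}

```text
clock: 16.15
eef_pos: [449.9, 305.1, 173.8]
tool_rot: [-3.141, -0.001, -3.091]
force: [-3.8, -0.8, -1.9]
width: 24.9
gripper_force: 59.0
```

{"op": "play_rows", "data": {"targets": [[1, 0, 0, 0.3, 0], [1, 0, 0, 0.6, 0], [1, 0, 0, 0.9, 0], [1, 0, 0, 1.1, 0], [1, 0, 0, 1.1, 0]]}}

```text
clock: 16.65
eef_pos: [449.9, 305.4, 162.8]
tool_rot: [-3.141, -0.001, -3.091]
force: [-3.8, -0.1, -4.0]
width: 24.8
gripper_force: 59.0
```

{"op": "play_rows", "data": {"targets": [[1, 0, 0, 0.1, 0], [1, 0, 0, 0.2, 0], [1, 0, 0, 0.3, 0], [1, 0, 0, 0.4, 0], [1, 0, 0, 0.4, 0], [1, 0, 0, 0.4, 0]]}}

```text
clock: 17.25
eef_pos: [450.1, 305.4, 159.2]
tool_rot: [3.142, -0.0, -3.091]
force: [-3.9, -1.1, -0.5]
width: 24.3
gripper_force: 59.4
```

{"op": "play_rows", "data": {"targets": [[1, 0, 0, 0.1, 0], [1, 0, 0, 0.15, 0], [1, 0, 0, 0.15, 0], [1, 0, 0, 0.15, 0]]}}

```text
clock: 17.65
eef_pos: [450.1, 305.4, 157.8]
tool_rot: [3.142, -0.0, -3.091]
force: [-3.3, -0.4, -0.2]
width: 24.3
gripper_force: 59.4
```

{"op": "play_rows", "data": {"targets": [[1, 0, 0, 0.05, 0], [1, 0, 0, 0.05, 0], [1, 0, 0, 0.05, 0], [1, 0, 0, 0.05, 0]]}}

```text
clock: 18.05
eef_pos: [450.1, 305.4, 157.3]
tool_rot: [3.142, 0.0, -3.091]
force: [-3.4, 0.6, -0.5]
width: 24.6
gripper_force: 59.5
```

{"op": "play_rows", "data": {"targets": [[1, 0, 0, 0.05, 0], [1, 0, 0, 0.05, 0], [1, 0, 0, 0.05, 0], [1, 0, 0, 0.05, 0]]}}

```text
clock: 18.45
eef_pos: [450.2, 305.4, 156.9]
tool_rot: [3.141, 0.0, -3.091]
force: [-4.2, -0.6, 2.1]
width: 24.8
gripper_force: 59.7
```

{"op": "play_rows", "data": {"targets": [[1, 0, 0, 0.05, 0], [1, 0, 0, 0.05, 0], [1, 0, 0, 0.05, 0], [1, 0, 0, 0.05, 0]]}}

```text
clock: 18.85
eef_pos: [450.2, 305.4, 156.8]
tool_rot: [3.141, 0.0, -3.091]
force: [-4.1, -1.0, 4.7]
width: 24.7
gripper_force: 60.2
```

{"op": "play_rows", "data": {"targets": [[1, 0, 0, 0.05, 0], [1, 0, 0, 0.05, 0], [1, 0, 0, 0.05, 0], [1, 0, 0, 0.05, 0]]}}

```text
clock: 19.25
eef_pos: [450.3, 305.5, 156.6]
tool_rot: [3.141, 0.001, -3.091]
force: [-4.9, -1.2, 8.4]
width: 24.6
gripper_force: 60.5
```

The slot end is on the neck, as Fz rises at z≈157. I'll unload the push and let the spring bring the plate up to the head before releasing.

{"op": "play_rows", "data": {"targets": [[1, 0, 0, -0.1, 0], [1, 0.05, 0, -0.1, 0], [1, 0.1, 0, -0.1, 0], [1, 0.15, 0, -0.1, 0], [1, 0.2, 0, -0.1, 0], [1, 0.2, 0, -0.1, 0], [1, 0.2, 0, -0.1, 0]]}}

```text
clock: 19.95
eef_pos: [448.5, 305.3, 156.9]
tool_rot: [3.141, 0.001, -3.091]
force: [-0.8, -1.1, 2.5]
width: 24.9
gripper_force: 59.6
```

{"op": "play_rows", "data": {"targets": [[0.6, 0, 0, 0, 0], [0.55, 0, 0, 0, 0], [0.55, 0, 0, 0, 0], [0.55, 0, 0, 0, 0], [0.55, 0, 0, 0, 0]]}}

```text
clock: 20.45
eef_pos: [448.3, 305.3, 156.8]
tool_rot: [3.141, 0.0, -3.091]
force: [0.7, 0.6, -0.0]
width: 38.8
gripper_force: 0.0
```

{"op": "play_rows", "data": {"targets": [[0.55, 0, 0, -1, 0], [0.55, 0, 0, -3, 0], [0.55, 0, 0, -6, 0], [0.55, 2, 0, -10, 0], [0.55, 5, 0, -12, 0], [0.55, 8, 0, -14, 0], [0.55, 10, 0, -14, 0], [0.55, 10, 0, -14, 0]]}}

```text
clock: 21.25
eef_pos: [345.8, 300.5, 298.4]
tool_rot: [3.141, 0.001, -3.087]
force: [0.1, 0.7, 0.5]
width: 38.4
gripper_force: 0.0
```

```bash
python3 - <<'E'
from h import *
s=ctrl.read_state();print(s['eef_pos'].round(1),np.degrees(s['tool_rot']).round(2),s['clock'],s['width'])
im,d,P,E,f,c=grab('wrist')
x,y,z=P[...,0],P[...,1],P[...,2]
def rect(n,m):
    k=P[m].astype(np.float32)
    if len(k)>5: print(n,len(k),k.mean(0).round(1),cv2.minAreaRect(k[:,:2]))
rect('knob',(np.hypot(x-518,y-309)<30)&(z>162)&(z<178))
rect('grip',(abs(x-448)<25)&(abs(y-305)<30)&(z>146)&(z<160))
rect('ptr',(abs(x-462)<9)&(abs(y-308)<15)&(z>9)&(z<20))
m=(abs(x-450)<30)&(abs(y-305)<26)
for zz in range(40,150,10):
    k=P[m&(abs(z-zz)<3)]
    if len(k):print(zz,len(k),np.percentile(k[:,0],[5,50,95]).round(1),k[:,1].min().round(1),k[:,1].max().round(1))
im2,*_=grab('scene')
save('fin',np.hstack([cv2.resize(im[100:340,200:440],(450,450)),cv2.resize(im2[170:300,240:340],(346,450))]))
E
```

```text
[345.8 300.5 298.4] [ 1.7997e+02  6.0000e-02 -1.7690e+02] 21.25 38.44130615686428Traceback (most recent call last):
  File "<stdin>", line 8, in <module>
  File "<stdin>", line 7, in rect
cv2.error: OpenCV(4.12.0) /io/opencv/modules/imgproc/src/convhull.cpp:143: error: (-215:Assertion failed) total >= 0 && (depth == CV_32F || depth == CV_32S) in function 'convexHull'
```

```bash
python3 - <<'E'
from h import *
im,d,P,E,f,c=grab('wrist')
x,y,z=P[...,0],P[...,1],P[...,2]
def rect(n,m):
    k=P[m]
    if len(k)>5: print(n,len(k),k.mean(0).round(1),cv2.minAreaRect(np.ascontiguousarray(k[:,:2],dtype=np.float32)))
rect('knob',(np.hypot(x-518,y-309)<30)&(z>162)&(z<178))
rect('grip',(abs(x-448)<25)&(abs(y-305)<30)&(z>146)&(z<160))
rect('ptr',(abs(x-462)<9)&(abs(y-308)<15)&(z>9)&(z<20))
m=(abs(x-450)<30)&(abs(y-305)<26)
for zz in range(40,150,10):
    k=P[m&(abs(z-zz)<3)]
    if len(k):print(zz,len(k),np.percentile(k[:,0],[5,50,95]).round(1),k[:,1].min().round(1),k[:,1].max().round(1))
im2,*_=grab('scene')
iy,ix=np.where(np.hypot(x-460,y-306)+abs(z-90)*.3<60);cy,cx=int(iy.mean()),int(ix.mean());print(cy,cx)
a=im[max(cy-100,0):cy+100,max(cx-100,0):cx+100]
save('fin',np.hstack([cv2.resize(a,(450,450)),cv2.resize(im2[170:300,240:340],(346,450))]))
E
```

```text
knob 41 [495.8 308.1 163.8] ((495.8316955566406, 308.44317626953125), (11.021483421325684, 3.2394278049468994), 88.32939147949219)
grip 500 [446.1 305.7 150.2] ((446.69219970703125, 305.8262634277344), (16.700849533081055, 25.539398193359375), 2.57714581489563)
40 82 [443.  444.8 445.9] 281.3 330.2
50 90 [443.2 444.9 446.3] 280.7 329.5
60 159 [443.6 446.2 450.3] 281.3 330.0
70 42 [443.  445.1 446.9] 280.7 329.4
80 50 [443.3 445.3 446.3] 281.3 330.1
90 71 [443.3 444.3 446.3] 280.8 330.3
100 160 [432.3 442.6 446.4] 280.7 329.9
110 336 [437.9 445.  450.8] 281.2 330.3
120 38 [444.  444.6 445.4] 294.8 316.6
130 53 [439.1 439.9 440.8] 293.0 317.9
140 98 [438.8 439.6 441. ] 292.5 318.4
311 315
```

View pics/fin.png

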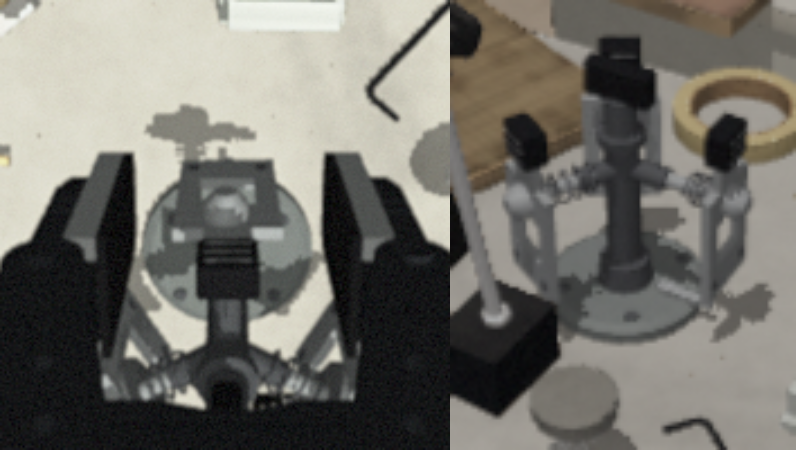

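The bracket hangs upright on the branch: its face is flush at x≈445 from top to bottom, and the grip top is at about 152 mm. The scene view shows the branch over the pointer, and the bystanders in view look undisturbed.

```bash
python3 -c "
from cell import ctrl
print(ctrl.finish_job())"
```

```text
the job is handed in; nothing more can be done
None
```

The tree was turned until its empty branch lay over the pointer, and the bare steel bracket now hangs on that branch, seated on the neck and clamped against the head by the spring; the job was handed in at about 21 s, with no verdict returned.

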